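# Closing up the street barber's table

### The job

The barber is packing up: first screw all three jar caps fully shut, so that nothing gets into the jars, and only then nest every cup that is out on the table inside the steel mug, in size order, each cup standing upright inside the next larger one. Leave the mug standing on the table and do not disturb the water bottle, the can or the comb.

Things in the scene. Friction and masses are not known exactly. Their poses are not given: they have to be found in the camera images.
- mug: Brushed steel mug without handle, the largest vessel of the set; always present, 0.4 kg. Outer diameter 84 mm over the top 14 mm, tapering to 78 mm at the foot; 60 mm tall, wall 2.5 mm, floor 12 mm thick (inside depth 48 mm). Origin at the centre of its underside, z up out of the mouth.
- cup_a: Yellow plastic cup, the largest of the four cups. Outer diameter 68 mm over the top 14 mm, tapering to 62 mm at the foot; 60 mm tall, wall 2.5 mm, floor 12 mm thick (inside depth 48 mm). Origin at the centre of its underside, z up out of the mouth. Weighs 0.04 to 0.17 kg. Stands upright on the table at the start; absent in some starts. Set inside any larger vessel of the set it rests on that vessel's floor and its rim stands 12 mm above the larger one's rim.
- cup_b: Green plastic cup, the second largest. Outer diameter 56 mm over the top 14 mm, tapering to 50 mm at the foot; 60 mm tall, wall 2.5 mm, floor 12 mm thick (inside depth 48 mm). Origin at the centre of its underside, z up out of the mouth. Weighs 0.04 to 0.17 kg. Stands upright on the table at the start; absent in some starts. Set inside any larger vessel of the set it rests on that vessel's floor and its rim stands 12 mm above the larger one's rim.
- cup_c: Blue cup, the third largest. Outer diameter 44 mm over the top 14 mm, tapering to 38 mm at the foot; 60 mm tall, wall 2.5 mm, floor 12 mm thick (inside depth 48 mm). Origin at the centre of its underside, z up out of the mouth. Weighs 0.04 to 0.17 kg. Stands upright on the table at the start; absent in some starts. Set inside any larger vessel of the set it rests on that vessel's floor and its rim stands 12 mm above the larger one's rim.
- cup_d: Orange plastic cup, the smallest. Outer diameter 32 mm over the top 14 mm, tapering to 26 mm at the foot; 60 mm tall, wall 2.5 mm, floor 12 mm thick (inside depth 48 mm). Origin at the centre of its underside, z up out of the mouth. Weighs 0.04 to 0.17 kg. Stands upright on the table at the start; absent in some starts. Set inside any larger vessel of the set it rests on that vessel's floor and its rim stands 12 mm above the larger one's rim.
- jar_amber: Amber glass jar, 64 mm across, fixed upright on a 90 x 90 x 12 mm wooden block that is fastened to the table. Origin at the centre of the block's underside. A short white line on the block's top, on its +x side, marks where the cap's white mark points when shut.
- jar_amber_cap (a joint): Turn of the black screw cap of the amber glass jar, rad: 0 is fully screwed shut (a hard stop, white mark of the cap over the white line of the block), larger is unscrewed (counterclockwise seen from above), up to 3.0. Turning it clockwise seen from above shuts it. It turns about its vertical axis without rising, does not come off, has about 0.05 N m of friction and stays where it is left.
- jar_amber_cap_grip (a point): Grip point of that black cap: on the turning axis, 92 mm above the table. The cap is a disc 60 mm across (64 to 78 mm above the table) with an upright grip rib on it, 50 mm long, 12 mm wide, its top 100 mm above the table. x runs along the rib towards its white-marked end, z up; it turns with the cap.
- jar_green: Green glass jar, 64 mm across, fixed upright on a 90 x 90 x 12 mm wooden block that is fastened to the table. Origin at the centre of the block's underside. A short white line on the block's top, on its +x side, marks where the cap's white mark points when shut.
- jar_green_cap (a joint): Turn of the red screw cap of the green glass jar, rad: 0 is fully screwed shut (a hard stop, white mark of the cap over the white line of the block), larger is unscrewed (counterclockwise seen from above), up to 3.0. Turning it clockwise seen from above shuts it. It turns about its vertical axis without rising, does not come off, has about 0.05 N m of friction and stays where it is left.
- jar_green_cap_grip (a point): Grip point of that red cap: on the turning axis, 92 mm above the table. The cap is a disc 60 mm across (64 to 78 mm above the table) with an upright grip rib on it, 50 mm long, 12 mm wide, its top 100 mm above the table. x runs along the rib towards its white-marked end, z up; it turns with the cap.
- jar_white: White ceramic jar, 64 mm across, fixed upright on a 90 x 90 x 12 mm wooden block that is fastened to the table. Origin at the centre of the block's underside. A short white line on the block's top, on its +x side, marks where the cap's white mark points when shut.
- jar_white_cap (a joint): Turn of the blue screw cap of the white ceramic jar, rad: 0 is fully screwed shut (a hard stop, white mark of the cap over the white line of the block), larger is unscrewed (counterclockwise seen from above), up to 3.0. Turning it clockwise seen from above shuts it. It turns about its vertical axis without rising, does not come off, has about 0.05 N m of friction and stays where it is left.
- jar_white_cap_grip (a point): Grip point of that blue cap: on the turning axis, 92 mm above the table. The cap is a disc 60 mm across (64 to 78 mm above the table) with an upright grip rib on it, 50 mm long, 12 mm wide, its top 100 mm above the table. x runs along the rib towards its white-marked end, z up; it turns with the cap.
- water_bottle: Clear water bottle with a white cap, 64 mm across, 190 mm tall; bystander. Origin at the centre of its underside.
- spray_can: Dark can with a copper label, 62 mm across, 110 mm tall; bystander. Origin at the centre of its underside.
- comb: Black comb, about 150 mm long along y, 30 mm wide, 6 mm thick, lying flat; bystander. Origin at the centre of its underside.
Mind the look-alikes: they are no part of the job. Leave any purple look-alike of the jar_green alone.

How it is judged (in metres and radians):
On the way, in this order (a step that is already met when the one before it is completed fails the run):
1. all three jar caps are screwed shut (within 0.15 rad of the stop) (value of joint each of jar_amber_cap, jar_green_cap, jar_white_cap below 0.15 rad), for 0.2 s.
2. all cups present are nested upright in size order inside the steel mug, the jars still shut (all of step 1 and horizontal distance between cup_a and mug below 0.0075 m and z of cup_a in the frame of mug between 0.008 and 0.016 m and horizontal distance between cup_b and mug below 0.0135 m and z of cup_b in the frame of mug between 0.008 and 0.028 m and horizontal distance between cup_c and mug below 0.0195 m and z of cup_c in the frame of mug between 0.008 and 0.04 m and horizontal distance between cup_d and mug below 0.0255 m and z of cup_d in the frame of mug between 0.008 and 0.052 m and horizontal distance between cup_b and cup_a below 0.0055 m and z of cup_b in the frame of cup_a between 0.008 and 0.016 m and horizontal distance between cup_c and cup_a below 0.0115 m and z of cup_c in the frame of cup_a between 0.008 and 0.028 m and horizontal distance between cup_d and cup_a below 0.0175 m and z of cup_d in the frame of cup_a between 0.008 and 0.04 m and horizontal distance between cup_c and cup_b below 0.0055 m and z of cup_c in the frame of cup_b between 0.008 and 0.016 m and horizontal distance between cup_d and cup_b below 0.0115 m and z of cup_d in the frame of cup_b between 0.008 and 0.028 m and horizontal distance between cup_d and cup_c below 0.0055 m and z of cup_d in the frame of cup_c between 0.008 and 0.016 m and angle between each of mug, cup_a, cup_b, cup_c, cup_d's own z axis and vertical below 0.12 rad and height (world z) of mug below 0.01 m), for 0.3 s.
At the end, for the whole second after the job is handed in: All three caps within 0.15 rad of shut; the mug upright on the table; every cup present is inside every larger vessel present, resting fully down (within 4 mm), upright within 0.12 rad, and everything at rest (all of step 2 and linear speed of each of mug, cup_a, cup_b, cup_c, cup_d below 0.03 m/s); the robot touches nothing.
It fails at once if the water bottle is pushed more than 40 mm from where it stood (distance of water_bottle from where it was at the start of the episode above 0.04 m).
It fails at once if the can is pushed more than 40 mm from where it stood (distance of spray_can from where it was at the start of the episode above 0.04 m).
It fails at once if the comb is pushed more than 40 mm from where it stood (distance of comb from where it was at the start of the episode above 0.04 m).
It fails at once if the water bottle is knocked over (angle between water_bottle's own z axis and vertical above 0.5 rad).
It fails at once if the can is knocked over (angle between spray_can's own z axis and vertical above 0.5 rad).
Of cup_a, cup_b, cup_c, cup_d only 2 to 4 are there at a start; the rules pass over those that are not, and their reading is None.
At some moment in a run one of cup_a, cup_b may be knocked a few centimetres aside while the robot is not near it.
It also fails if it takes over 210 s, if anything falls off the work surface, if the arm or the gripper's body presses on something with over 40 N, if the wrist force passes 120 N, or if a joint passes its speed limit or range.

### The arm

A 6-joint arm with a two-finger parallel gripper is mounted at the origin on the work surface. World frame = base frame: x ahead of the robot, y to its left, z up, the work surface at z = 0. Lengths are in mm, angles in rad, forces in N, time in s.
With the tool pointing down it reaches from about 300 to 950 mm from the base axis. Payload 3.1 kg.
Tool frame: the origin (TCP) lies at the very end of the fingers, on their centre line; the grasp point (between the pads) lies 19 mm behind it; y points along the fingers, z is the direction in which the jaws open and shut, and the axes are right-handed (so a half turn about y gives the same grasp; the last joint's range is limited). The gripper opens to 85 mm and grips with 20 to 120 N. Pads are 22 mm wide; open, the fingers measure 114 mm over their backs; the gripper's body (76 mm by 85 mm) begins 54 mm behind the grasp point. The pads swing forward as they close: fully open they stand 13 mm farther back than shut.
Start: joints at [1.186, 0.308, 1.634, -0, 1.2, -0.07], TCP at [193.542, 594.284, 231.272] pointing down, gripper open.
Joint ranges: [-3.06, 3.06], [-0.79, 1.96], [0.05, 2.63], [-1.19, 4.34], [0.05, 2.64], [-2.94, 2.94]. Speed limits (rad/s): [2.79, 2.79, 3.14, 3.14, 3.14, 3.14].

### API

Orientations are given as a 3x3 rotation matrix whose columns are the frame's x, y, z axes.
In Python, from workcell import manip gives the robot as it stands.
- The arm moves only by the shell command python3 -m pendant 'ROWS' [FORCE]. ROWS is JSON, one flat list of numbers, 5 for each row, row after row: the closure, from 0 (fully open) to 1 (shut), then the shift along the world's x, y, z as a fraction of full scale, then the turn about the world's z as a fraction of full scale. In form: [jaw, tx, ty, tz, twist, jaw, tx, ty, tz, twist, ...]. A call has 1 to 5 rows; each row is the pose to reach, as a shift and turn from the pose commanded when the call began; what a row does not reach only later rows make up. Full scale, the value 1, is 0.5 m for a shift and 45 degrees for a turn. A row lasts 1/10 s, in which the tool goes at most 50 mm and 8.59 degrees, less where a joint would pass 70% of its speed; a pose out of reach is approached as far as the arm can. A call with a number of a shift or a turn outside -1 to 1 is refused whole. A call with a gripper value outside its range is refused whole. The fingers move at their own pace and stop on an object; FORCE is the grip in N (left out, the last holds). Time passes only in rows, so rows that repeat a pose let the fingers close. It gives the time, the measured TCP pose, the force and the opening at its end, in the units of the state.
- manip.get_obs(): the state, without advancing time (a new reading comes with each control period).
- manip.grab_frame(name): name is "scene" or "top"; returns the picture (480x640x3 uint8, blue, green, red); there is no depth.
- manip.get_calibration(name): a dict with "intrinsics" (3x3 intrinsics, pixels), "R" (3x3) and "t" (3): a world point X has camera coordinates R X + t. Camera axes: x right, y down, z forward; pixel columns grow to the right and rows downward; lengths in mm; the calibration is good to about 2 mm. A picture is of the moment at which its call begins. get_calibration takes no time and is no camera call.
- manip.sign_off(): hands the job in, once; it reports no verdict.
The state is a dict: "clock": time; "joint_positions": joint angles; "dq": joint speeds; "tau": joint torques, N m; "tool_pos": TCP position; "ee_rot": TCP orientation; "ft_force": force on the tool from outside, world axes, zero at the start; "torque": the same for the moment, N m; "gripper_width": opening from 0.0 (shut) to 1.0 (fully open).
Only numpy, scipy, OpenCV 4.12 (cv2) and the standard library are available. Lean on these libraries where they do the work, as an engineer would, in place of code of your own. Each camera call takes 0.05 s, during which the arm holds its last target. There are 200 camera calls.

## Working session

There is one attempt and no reset: what is moved stays moved. The work goes in short steps, Python scripts to look and compute and a shell command to move; the robot and the scene stay as the last step left them, time stands still between calls to the robot, and variables do not carry over. Pictures are saved under pics/ and viewed, about 12 in all and at most 16, crops included, and the job is handed in when it is done.

```bash
mkdir -p pics; cat > h.py <<'E'
import numpy as np, cv2
from workcell import manip
def ray(cam,u,v):
    c=manip.get_calibration(cam);K,R,t=[np.array(c[k],float) for k in("intrinsics","R","t")]
    d=R.T@np.linalg.inv(K)@np.array([u,v,1.]);return -R.T@t.ravel(),d/np.linalg.norm(d)
def onz(cam,u,v,z):
    o,d=ray(cam,u,v);return o+d*(z-o[2])/d[2]
def proj(cam,X):
    c=manip.get_calibration(cam);K,R,t=[np.array(c[k],float) for k in("intrinsics","R","t")]
    p=K@(R@np.array(X,float)+t.ravel());return p[:2]/p[2]
def two(ca,a,cb,b):
    o1,d1=ray(ca,*a);o2,d2=ray(cb,*b)
    s=np.linalg.lstsq(np.c_[d1,-d2],o2-o1,rcond=None)[0]
    p,q=o1+s[0]*d1,o2+s[1]*d2;return (p+q)/2,np.linalg.norm(p-q)
E
python3 - <<'E'
from h import *
for n in("scene","top"):
    f=manip.grab_frame(n);cv2.imwrite(f"pics/{n}0.png",f)
    c=manip.get_calibration(n);print(n,np.round(c["intrinsics"],0).tolist(),np.round(ray(n,320,240),2).tolist())
print({k:np.round(v,3).tolist() for k,v in manip.get_obs().items()})
E
```

```text
scene [[490.0, 0.0, 318.0], [0.0, 490.0, 240.0], [0.0, 0.0, 1.0]] [[1411.12, 384.42, 700.45], [-0.77, -0.33, -0.55]]
top [[537.0, 0.0, 324.0], [0.0, 537.0, 241.0], [0.0, 0.0, 1.0]] [[437.05, 14.83, 1496.84], [0.11, 0.0, -0.99]]
{'clock': 0.1, 'joint_positions': [1.186, 0.309, 1.635, 0.0, 1.2, -0.07], 'dq': [0.001, -0.004, -0.004, 0.001, 0.002, 0.001], 'tau': [-0.001, -41.641, -27.765, -0.0, 0.004, 0.0], 'tool_pos': [193.275, 593.571, 230.155], 'ee_rot': [[0.951, -0.001, 0.31], [-0.31, -0.002, 0.951], [-0.0, -1.0, -0.002]], 'ft_force': [-0.544, 0.411, -0.164], 'torque': [-0.043, -0.029, -0.02], 'gripper_width': 0.999}
```

View pics/scene0.png

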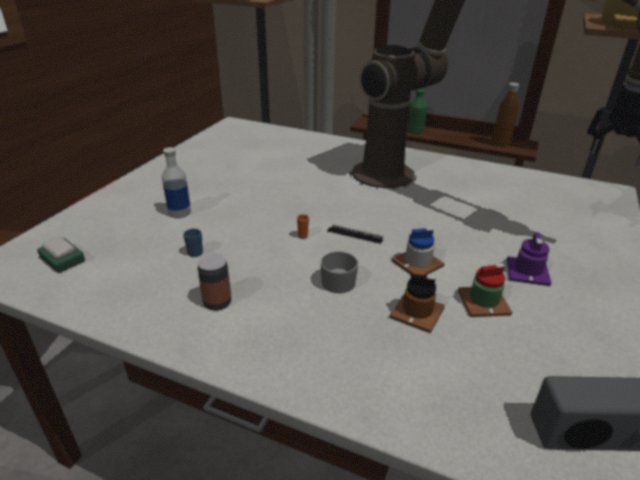

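View pics/top0.png

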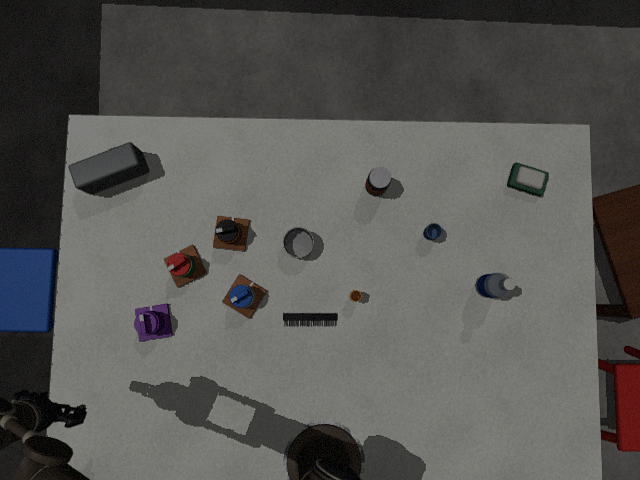

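The pictures show these objects:
- **Jars (top view):** amber with a black cap at (229,233), green with a red cap at (181,265), and white with a blue cap at (241,296).
- **Look-alike:** purple jar at (150,322), to be left alone.
- **Vessels (top view):** mug at (299,243), blue cup_c at (432,232) and orange cup_d at (355,296). There is no yellow or green cup.
- **Bystanders (top view):** bottle at (492,286), can at (378,181) and comb at (310,319). The green box at (528,178) is not a cup.

Things that could be mistaken for a target: purple jar for jar_green; blue bottle label at (484,286) or blue cap for cup_c; copper can at (378,181) for cup_d.

```bash
python3 - <<'E'
from h import *
t=cv2.imread("pics/top0.png");s=cv2.imread("pics/scene0.png")
a=cv2.resize(t[200:350,125:325],None,fx=4,fy=4,interpolation=cv2.INTER_CUBIC)
cv2.imwrite("pics/crop1.png",np.clip(a.astype(float)*1.7,0,255).astype(np.uint8))
b=cv2.resize(s[215:335,380:560],None,fx=4.4,fy=4.4,interpolation=cv2.INTER_CUBIC)
cv2.imwrite("pics/crop2.png",np.clip(b.astype(float)*1.5,0,255).astype(np.uint8))
def blobs(im,lo,hi,box,amin=15):
    x0,y0,x1,y1=box;m=cv2.inRange(cv2.cvtColor(im[y0:y1,x0:x1],cv2.COLOR_BGR2HSV),lo,hi)
    n,l,st,c=cv2.connectedComponentsWithStats(m)
    return [(np.round(c[i]+[x0,y0],1).tolist(),(st[i,:4]+[x0,y0,0,0]).tolist(),int(st[i,4])) for i in range(1,n) if st[i,4]>amin]
print("cT",blobs(t,(95,90,25),(125,255,255),(410,210,460,255)))
print("dT",blobs(t,(5,120,50),(20,255,255),(335,280,375,315)))
print("cS",blobs(s,(95,90,25),(125,255,255),(175,220,215,265)))
print("dS",blobs(s,(3,120,50),(20,255,255),(285,205,320,245)))
print("redT",blobs(t,(0,150,80),(6,255,255),(160,245,205,285)),"redS",blobs(s,(0,150,80),(6,255,255),(465,255,515,300)))
print("bluT",blobs(t,(105,150,60),(125,255,255),(220,275,270,320)),"bluS",blobs(s,(105,150,60),(125,255,255),(395,225,445,260)))
E
```

```text
cT [([432.9, 231.4], [424, 223, 18, 16], 203)]
dT [([355.4, 295.5], [350, 290, 12, 12], 104)]
cS [([193.1, 241.9], [185, 230, 16, 25], 310)]
dS [([302.5, 225.5], [298, 215, 10, 23], 188)]
redT [([176.1, 259.3], [167, 253, 20, 14], 153), ([181.2, 270.3], [170, 264, 20, 12], 93)] redS [([489.0, 268.0], [482, 266, 16, 5], 51), ([492.5, 278.8], [478, 273, 26, 12], 212)]
bluT [([238.9, 291.3], [230, 285, 20, 14], 184), ([243.3, 302.0], [232, 295, 20, 13], 108)] bluS [([421.5, 238.0], [410, 230, 23, 18], 302)]
```

View pics/crop1.png

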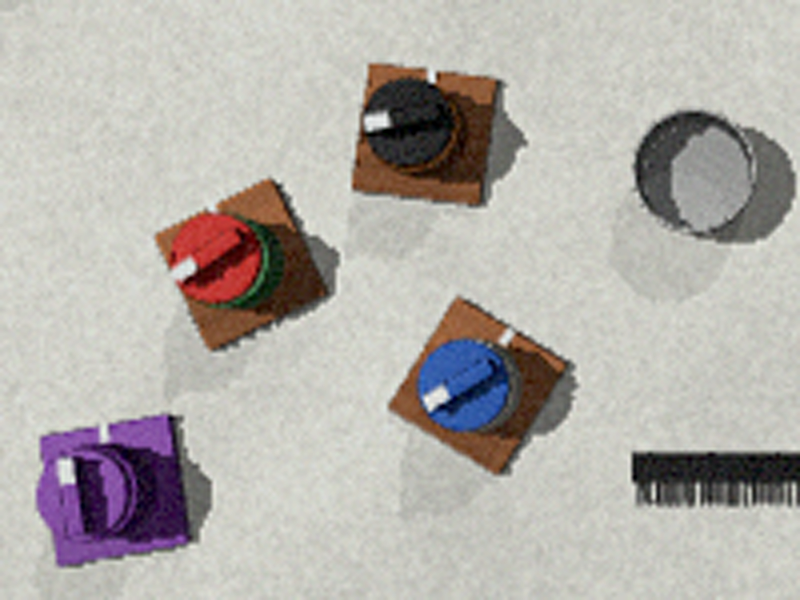

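View pics/crop2.png

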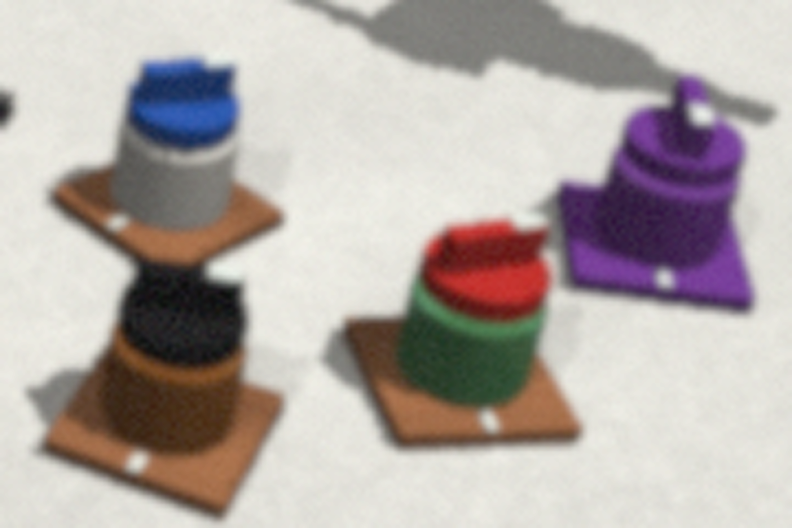

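Crop pixels: 
- **Amber:** cap centre (408,122), mark (376,122), block line (432,75).
- **Red:** cap centre (214,258), mark (183,270), block line about (212,210).
- **Blue:** cap centre (464,386), mark (436,399), block line (507,335).
- **Purple:** look-alike at (90,490), clearly distinct from the red cap on the green jar.

All three target caps are open.

```bash
python3 - <<'E'
from h import *
T=lambda p:(p[0]/4+125-.375,p[1]/4+200-.375); S=lambda p:(p[0]/4.4+380-.4,p[1]/4.4+215-.4)
J=dict(amber=dict(d=(408,122),m=(376,122),l=(432,75),q=[(370,65),(498,78),(482,205),(353,188)],ms=(225,271),ls=(137,462),e=(441,123)),
red=dict(d=(214,258),m=(183,270),l=(212,210),q=[(272,180),(328,295),(213,350),(155,238)],ms=(527,221),ls=(489,420),e=(240,236)),
blue=dict(d=(464,386),m=(436,399),l=(507,335),q=[(458,297),(570,365),(502,473),(389,407)],ls=(117,221),ms=None,e=(492,366)))
for n,j in J.items():
    d=onz("top",*T(j["d"]),78);m=onz("top",*T(j["m"]),100);e=onz("top",*T(j["e"]),100);l=onz("top",*T(j["l"]),12)
    q=np.mean([onz("top",*T(p),12) for p in j["q"]],0)
    ang=lambda v:round(float(np.arctan2(v[1],v[0])),3)
    print(n,"disc",d[:2].round(),"block",q[:2].round(),"mark",m[:2].round(),"ang mark(block ctr)",ang(m-q),"rib",ang(m-e),"line",ang(l-q),"len",np.linalg.norm(m-q).round(1))
    print("  2view line",[np.round(x,1).tolist() for x in two("top",T(j["l"]),"scene",S(j["ls"]))], "mark",[np.round(x,1).tolist() for x in two("top",T(j["m"]),"scene",S(j["ms"]))] if j["ms"] else None)
# cups: rim in top z=60
print("c",onz("top",432,231,60).round(),"d",onz("top",355.4,295.5,60).round())
print("mug rim",onz("top",*T((695,173)),60).round())
# rim heights, two view: c rim centre in scene ~ (193,233); d (302.5,218); mug (339,262)
for n,a,b in(("c",(432,231),(193,233.5)),("d",(355.4,295.5),(302.8,218)),("mug",T((695,173)),(339,263))):
    p,g=two("top",a,"scene",b);print(n,p.round(1),round(g,1))
E
```

```text
amber disc [613. 269.] block [613. 268.] mark [609. 286.] ang mark(block ctr) 1.749 rib 1.573 line -0.07 len 89.8
  2view line [[653.4, 265.8, 14.8], 1.4] mark [[609.2, 285.6, 101.8], 0.5]
red disc [520. 394.] block [519. 392.] mark [510. 408.] ang mark(block ctr) 2.06 rib 2.135 line 0.532 len 89.8
  2view line [[556.7, 412.6, 16.2], 1.3] mark [[510.4, 406.9, 100.9], 1.1]
blue disc [439. 226.] block [439. 225.] mark [430. 241.] ang mark(block ctr) 2.117 rib 2.123 line -0.469 len 89.8
  2view line [[473.9, 207.8, 14.9], 1.0] mark None
c [ 622. -281.   60.] d [445. -76.  60.]
mug rim [584.  79.  60.]
c [ 622.7 -282.    57.7] 1.0
d [445.1 -75.5  56.5] 2.1
mug [584.   79.5  54.5] 1.2
```

The two views agree within about 2 mm, and heights match (marks about 101, lines about 15, rims 55–58). Turns needed: amber about 1.76 rad, red 1.6, blue 2.6. I'll start with the red cap.

```bash
python3 -m pendant '[0,0.327,-0.2,0,-0.92,0,0.327,-0.2,0,-0.92,0,0.327,-0.2,0,-0.92,0,0.327,-0.2,0,-0.92,0,0.327,-0.2,0,-0.92]' 30 && python3 -m pendant '[0,0.327,-0.2,0,0,0,0.327,-0.2,0,0,0,0.327,-0.2,0,0,0,0.327,-0.2,0,0,0,0.327,-0.2,0,0]'
```

```text
clock: 0.6
tool_pos: [361.4, 491.0, 230.7]
ee_rot: [[0.499, 0.002, 0.867], [-0.867, -0.002, 0.499], [0.003, -1.0, 0.0]]
ft_force: [-0.5, 0.7, 0.7]
gripper_width: 1.0
clock: 1.1
tool_pos: [525.0, 390.6, 230.6]
ee_rot: [[0.504, 0.002, 0.864], [-0.864, -0.002, 0.504], [0.002, -1.0, 0.001]]
ft_force: [-0.7, 0.4, -0.8]
gripper_width: 1.003
```

```bash
python3 -m pendant '[0,-0.012,0.005,-0.1,0,0,-0.012,0.005,-0.2,0,0,-0.012,0.005,-0.26,0,0,-0.012,0.005,-0.294,0,0,-0.012,0.005,-0.294,0]' && python3 -m pendant '[1,0,0,0,0,1,0,0,0,0,1,0,0,0,0,1,0,0,0,0,1,0,0,0,0]' 25 && python3 -m pendant '[1,0,0,0,0,1,0,0,0,0,1,0,0,0,0,1,0,0,0,0,1,0,0,0,0]'; python3 -c "
from h import *
cv2.imwrite('pics/r1.png',cv2.resize(manip.grab_frame('scene')[150:330,380:600],None,fx=3,fy=3)); print(manip.get_obs()['torque'])"
```

```text
clock: 1.6
tool_pos: [511.8, 395.7, 80.9]
ee_rot: [[0.509, -0.006, 0.861], [-0.861, -0.004, 0.509], [0.0, -1.0, -0.007]]
ft_force: [0.2, 0.8, -0.2]
gripper_width: 1.001
clock: 2.1
tool_pos: [516.9, 398.1, 85.9]
ee_rot: [[0.509, 0.006, 0.861], [-0.861, 0.004, 0.509], [-0.0, -1.0, 0.007]]
ft_force: [7.2, 2.7, -6.2]
gripper_width: 0.147
clock: 2.6
tool_pos: [517.1, 398.3, 86.0]
ee_rot: [[0.509, 0.006, 0.861], [-0.861, 0.004, 0.509], [-0.0, -1.0, 0.007]]
ft_force: [4.7, 3.2, 1.3]
gripper_width: 0.132
[ 0.37673227 -0.6909567   0.03090398]
```

View pics/r1.png

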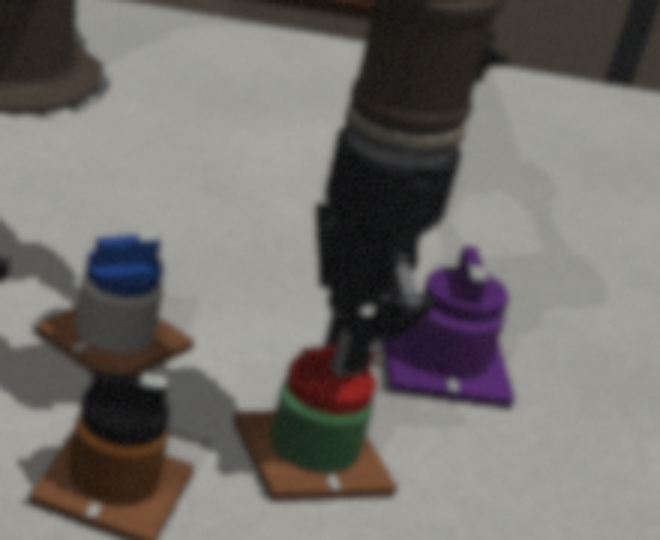

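The jaws hold the red rib (pads about 11 mm apart), seen at about (345,350) in the crop. The tool is about 5 mm off along the rib, so I'll recentre before turning.

```bash
python3 -m pendant '[0.6,0,0,0,0,0.6,0,0,0,0,0.6,0.004,-0.009,-0.004,0,0.6,0.004,-0.009,-0.004,0,0.6,0.004,-0.009,-0.004,0]' && python3 -m pendant '[1,0,0,0,0,1,0,0,0,0,1,0,0,0,0,1,0,0,0,0,1,0,0,0,0]'  && python3 -m pendant '[1,0,0,0,-0.15,1,0,0,0,-0.3,1,0,0,0,-0.45,1,0,0,0,-0.6,1,0,0,0,-0.6]'
```

```text
clock: 3.15
tool_pos: [516.1, 391.7, 81.8]
ee_rot: [[0.508, -0.001, 0.861], [-0.861, -0.001, 0.508], [-0.0, -1.0, -0.001]]
ft_force: [-0.3, 1.3, 0.0]
gripper_width: 0.4
clock: 3.65
tool_pos: [519.6, 394.0, 82.9]
ee_rot: [[0.509, 0.007, 0.861], [-0.861, 0.004, 0.509], [-0.0, -1.0, 0.008]]
ft_force: [6.2, 3.5, -5.1]
gripper_width: 0.132
clock: 4.15
tool_pos: [519.9, 394.2, 82.9]
ee_rot: [[0.06, 0.008, 0.998], [-0.998, 0.005, 0.06], [-0.004, -1.0, 0.008]]
ft_force: [6.5, 4.1, -4.3]
gripper_width: 0.134
```

```bash
python3 -m pendant '[1,0.006,0.004,0,-0.19,1,0.006,0.004,0,-0.38,1,0.006,0.004,0,-0.57,1,0.006,0.004,0,-0.7,1,0.006,0.004,0,-0.7]' && python3 -m pendant '[1,0,0,0,-0.19,1,0,0,0,-0.38,1,0,0,0,-0.57,1,0,0,0,-0.7,1,0,0,0,-0.7]'; python3 -c "
from h import *
cv2.imwrite('pics/r2.png',cv2.resize(manip.grab_frame('scene')[150:330,380:600],None,fx=3,fy=3)); print(manip.get_obs()['torque'])"
```

```text
clock: 4.65
tool_pos: [520.4, 394.2, 82.8]
ee_rot: [[-0.468, 0.002, 0.884], [-0.884, 0.0, -0.468], [-0.001, -1.0, 0.001]]
ft_force: [1.0, -1.3, 1.5]
gripper_width: 0.136
clock: 5.15
tool_pos: [520.7, 394.0, 82.9]
ee_rot: [[-0.86, 0.002, 0.511], [-0.511, -0.0, -0.86], [-0.002, -1.0, 0.001]]
ft_force: [3.5, -3.2, 1.2]
gripper_width: 0.13
[-0.35461444 -0.5023181  -0.11304525]
```

```bash
python3 -m pendant '[1,0,0,0,-0.05,1,0,0,0,-0.1,1,0,0,0,-0.12,1,0,0,0,-0.12,1,0,0,0,-0.12]' ; python3 -c "
from h import *
print(manip.get_obs()['torque'])"
```

```text
clock: 5.7
tool_pos: [520.7, 394.0, 82.9]
ee_rot: [[-0.903, 0.003, 0.429], [-0.429, -0.001, -0.903], [-0.002, -1.0, 0.002]]
ft_force: [3.9, -3.8, 1.4]
gripper_width: 0.133
[-0.54562943 -0.72408676  0.69200795]
```

The red cap is on its stop: moment about z jumped to 0.69 N m, and the rib is at 0.44 rad, near the block line at about 0.47–0.53. I'll release and go to amber.

```bash
python3 -m pendant '[0,0,0,0,0,0,0,0,0,0,0,0,0,0,0,0,0,0,0.06,0,0,0,0,0.134,0]' && python3 -m pendant '[0,0.05,-0.07,0,0.19,0,0.1,-0.14,0,0.38,0,0.15,-0.2,0,0.57,0,0.185,-0.25,0,0.76,0,0.185,-0.25,0,0.79]' && python3 -m pendant '[0,0,0,0,0.19,0,0,0,0,0.38,0,0,0,0,0.57,0,0,0,0,0.76,0,0,0,0,0.79]' && python3 -m pendant '[0,0,0,0,0,0,0,0,0,0,0,0,0,0,0]'; python3 -c "
from h import *
cv2.imwrite('pics/r3.png',cv2.resize(manip.grab_frame('scene')[150:330,380:600],None,fx=3,fy=3))"
```

```text
clock: 6.2
tool_pos: [516.7, 393.3, 146.6]
ee_rot: [[-0.905, -0.007, 0.425], [-0.425, -0.003, -0.905], [0.008, -1.0, 0.0]]
ft_force: [-0.7, 0.8, 0.7]
gripper_width: 0.965
clock: 6.7
tool_pos: [613.9, 266.1, 149.0]
ee_rot: [[-0.491, 0.0, 0.871], [-0.871, -0.001, -0.491], [0.0, -1.0, 0.001]]
ft_force: [0.1, -0.3, -0.1]
gripper_width: 1.003
clock: 7.2
tool_pos: [610.8, 270.4, 148.8]
ee_rot: [[0.11, -0.002, 0.994], [-0.994, 0.001, 0.11], [-0.001, -1.0, -0.002]]
ft_force: [0.3, 0.6, 0.1]
gripper_width: 0.998
clock: 7.5
tool_pos: [611.8, 269.6, 149.2]
ee_rot: [[0.108, -0.0, 0.994], [-0.994, 0.0, 0.108], [-0.0, -1.0, -0.0]]
ft_force: [-1.6, -0.5, 0.2]
gripper_width: 0.996
```

View pics/r3.png

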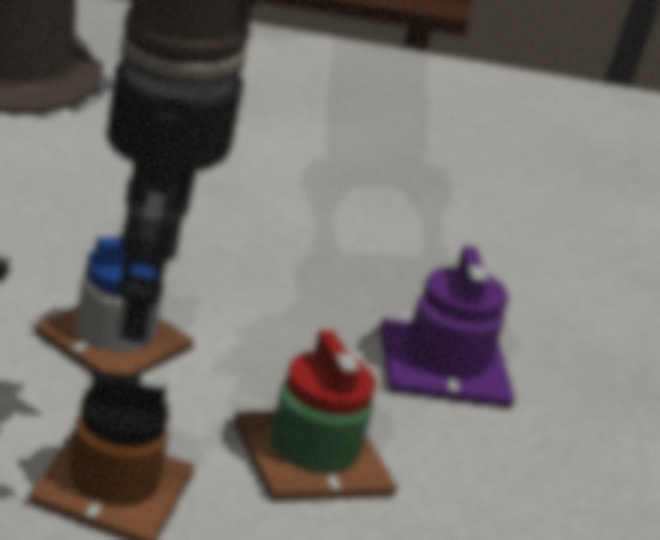

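The red cap's mark (345,357) now faces the block line (333,483), so it is shut. The gripper is above amber.

```bash
python3 -m pendant '[0,0.003,-0.001,-0.08,0,0,0.003,-0.001,-0.132,0,0,0.003,-0.001,-0.132,0,0,0.003,-0.001,-0.132,0,0,0.003,-0.001,-0.132,0]' && python3 -m pendant '[1,0,0,0,0,1,0,0,0,0,1,0,0,0,0,1,0,0,0,0,1,0,0,0,0]' 25 && python3 -m pendant '[1,0,0,0,0,1,0,0,0,0,1,0,0,0,0]'
```

```text
clock: 8.05
tool_pos: [615.1, 269.4, 85.3]
ee_rot: [[0.109, 0.003, 0.994], [-0.994, 0.001, 0.109], [-0.001, -1.0, 0.003]]
ft_force: [-0.4, 1.0, 0.7]
gripper_width: 0.999
clock: 8.55
tool_pos: [613.4, 268.8, 83.4]
ee_rot: [[0.109, -0.0, 0.994], [-0.994, 0.0, 0.109], [-0.0, -1.0, -0.0]]
ft_force: [-1.9, 1.2, 1.8]
gripper_width: 0.147
clock: 8.85
tool_pos: [613.4, 268.8, 83.5]
ee_rot: [[0.109, -0.0, 0.994], [-0.994, -0.0, 0.109], [0.0, -1.0, -0.001]]
ft_force: [-1.2, -0.2, 2.3]
gripper_width: 0.128
```

```bash
python3 -m pendant '[1,0,0,0,-0.19,1,0,0,0,-0.38,1,0,0,0,-0.57,1,0,0,0,-0.76,1,0,0,0,-0.76]' && python3 -m pendant '[1,0,0,0,-0.19,1,0,0,0,-0.38,1,0,0,0,-0.57,1,0,0,0,-0.76,1,0,0,0,-0.76]' && python3 -m pendant '[1,0,0,0,-0.19,1,0,0,0,-0.38,1,0,0,0,-0.57,1,0,0,0,-0.7,1,0,0,0,-0.7]'; python3 -c "
from h import *
print(manip.get_obs()['torque'])"
```

```text
clock: 9.35
tool_pos: [612.7, 268.9, 83.5]
ee_rot: [[-0.469, -0.002, 0.883], [-0.883, -0.0, -0.469], [0.001, -1.0, -0.002]]
ft_force: [-3.6, -0.5, 4.6]
gripper_width: 0.133
clock: 9.85
tool_pos: [612.3, 269.3, 83.5]
ee_rot: [[-0.884, -0.003, 0.468], [-0.468, 0.0, -0.884], [0.002, -1.0, -0.002]]
ft_force: [-5.3, 1.1, 5.1]
gripper_width: 0.13
clock: 10.35
tool_pos: [612.1, 269.9, 83.5]
ee_rot: [[-0.998, -0.003, -0.062], [0.062, 0.001, -0.998], [0.003, -1.0, -0.001]]
ft_force: [-4.9, 2.3, 5.6]
gripper_width: 0.129
[ 0.31963619  0.83207032 -0.03957414]
```

```bash
python3 -m pendant '[1,0,0,0,-0.05,1,0,0,0,-0.1,1,0,0,0,-0.12,1,0,0,0,-0.12,1,0,0,0,-0.12]' ; python3 -c "
from h import *
print(manip.get_obs()['torque'])"
```

```text
clock: 10.85
tool_pos: [612.2, 269.9, 83.5]
ee_rot: [[-0.989, -0.002, -0.151], [0.151, 0.001, -0.989], [0.002, -1.0, -0.0]]
ft_force: [-4.4, 2.7, 4.9]
gripper_width: 0.134
[0.32870338 0.83057948 0.60290252]
```

Amber is on its stop too (0.60 N m). Next is blue.

```bash
python3 -m pendant '[0,0,0,0,0,0,0,0,0,0,0,0,0,0,0,0,0,0,0.06,0,0,0,0,0.134,0]' && python3 -m pendant '[0,-0.09,-0.02,0,0.19,0,-0.18,-0.04,0,0.38,0,-0.27,-0.06,0,0.57,0,-0.346,-0.088,0,0.72,0,-0.346,-0.088,0,0.72]' && python3 -m pendant '[0,0,0,0,0.19,0,0,0,0,0.38,0,0,0,0,0.57,0,0,0,0,0.72,0,0,0,0,0.72]' && python3 -m pendant '[0,0,0,0,0.19,0,0,0,0,0.38,0,0,0,0,0.57,0,0,0,0,0.72,0,0,0,0,0.72]' && python3 -m pendant '[0,0,0,0,0.19,0,0,0,0,0.38,0,0,0,0,0.57,0,0,0,0,0.72,0,0,0,0,0.72]' && python3 -m pendant '[0,0,0,0,0,0,0,0,0,0,0,0,0,0,0]'
```

```text
clock: 11.35
tool_pos: [611.8, 267.6, 147.8]
ee_rot: [[-0.988, -0.005, -0.157], [0.157, -0.002, -0.988], [0.005, -1.0, 0.003]]
ft_force: [0.6, 0.7, -0.2]
gripper_width: 0.963
clock: 11.85
tool_pos: [433.2, 222.0, 147.8]
ee_rot: [[-0.917, -0.009, 0.399], [-0.399, -0.004, -0.917], [0.01, -1.0, -0.0]]
ft_force: [0.9, 0.6, -0.2]
gripper_width: 1.003
clock: 12.35
tool_pos: [441.6, 224.8, 150.5]
ee_rot: [[-0.563, 0.001, 0.826], [-0.826, 0.0, -0.563], [-0.001, -1.0, 0.001]]
ft_force: [0.4, -0.2, -0.6]
gripper_width: 1.002
clock: 12.85
tool_pos: [441.2, 224.8, 150.4]
ee_rot: [[-0.035, 0.001, 0.999], [-0.999, 0.0, -0.035], [-0.0, -1.0, 0.001]]
ft_force: [0.2, -0.3, 0.0]
gripper_width: 1.002
clock: 13.35
tool_pos: [441.0, 224.8, 150.3]
ee_rot: [[0.505, 0.0, 0.863], [-0.863, 0.0, 0.505], [0.0, -1.0, 0.0]]
ft_force: [-0.6, -0.1, 0.2]
gripper_width: 1.001
clock: 13.65
tool_pos: [440.6, 224.8, 150.3]
ee_rot: [[0.507, 0.0, 0.862], [-0.862, -0.0, 0.507], [0.0, -1.0, 0.0]]
ft_force: [-0.3, -0.4, -1.0]
gripper_width: 1.002
```

```bash
python3 -m pendant '[0,-0.003,0.002,-0.08,0,0,-0.003,0.002,-0.134,0,0,-0.003,0.002,-0.134,0,0,-0.003,0.002,-0.134,0,0,-0.003,0.002,-0.134,0]' && python3 -m pendant '[1,0,0,0,0,1,0,0,0,0,1,0,0,0,0,1,0,0,0,0,1,0,0,0,0]' 25 && python3 -m pendant '[1,0,0,0,0,1,0,0,0,0,1,0,0,0,0]'
```

```text
clock: 14.15
tool_pos: [440.6, 226.4, 84.8]
ee_rot: [[0.508, 0.003, 0.861], [-0.861, 0.001, 0.508], [0.0, -1.0, 0.003]]
ft_force: [0.5, 0.1, -0.5]
gripper_width: 1.005
clock: 14.65
tool_pos: [439.4, 225.9, 83.5]
ee_rot: [[0.509, 0.001, 0.861], [-0.861, 0.0, 0.509], [0.0, -1.0, 0.001]]
ft_force: [8.0, 2.5, 2.2]
gripper_width: 0.147
clock: 14.95
tool_pos: [439.8, 226.1, 83.6]
ee_rot: [[0.509, 0.002, 0.861], [-0.861, 0.001, 0.509], [0.0, -1.0, 0.002]]
ft_force: [1.7, 1.8, 1.1]
gripper_width: 0.134
```

```bash
python3 -m pendant '[1,0,0,0,-0.19,1,0,0,0,-0.38,1,0,0,0,-0.57,1,0,0,0,-0.76,1,0,0,0,-0.76]' && python3 -m pendant '[1,0,0,0,-0.19,1,0,0,0,-0.38,1,0,0,0,-0.57,1,0,0,0,-0.76,1,0,0,0,-0.76]' && python3 -m pendant '[1,0,0,0,-0.19,1,0,0,0,-0.38,1,0,0,0,-0.57,1,0,0,0,-0.76,1,0,0,0,-0.76]' && python3 -m pendant '[1,0,0,0,-0.19,1,0,0,0,-0.38,1,0,0,0,-0.57,1,0,0,0,-0.76,1,0,0,0,-0.76]' && python3 -m pendant '[1,0,0,0,-0.1,1,0,0,0,-0.2,1,0,0,0,-0.25,1,0,0,0,-0.25,1,0,0,0,-0.25]'; python3 -c "
from h import *
print(manip.get_obs()['torque'])"
```

```text
clock: 15.45
tool_pos: [439.2, 225.9, 83.6]
ee_rot: [[-0.064, 0.0, 0.998], [-0.998, 0.0, -0.064], [-0.0, -1.0, 0.0]]
ft_force: [-0.2, 0.3, 3.4]
gripper_width: 0.13
clock: 15.95
tool_pos: [438.7, 226.2, 83.6]
ee_rot: [[-0.612, -0.001, 0.791], [-0.791, 0.001, -0.612], [0.0, -1.0, -0.001]]
ft_force: [-1.4, 1.7, 5.8]
gripper_width: 0.128
clock: 16.45
tool_pos: [438.3, 226.7, 83.6]
ee_rot: [[-0.95, -0.001, 0.311], [-0.311, 0.002, -0.95], [0.001, -1.0, -0.002]]
ft_force: [-2.7, 3.2, 5.8]
gripper_width: 0.129
clock: 16.95
tool_pos: [438.4, 227.3, 83.6]
ee_rot: [[-0.961, -0.001, -0.278], [0.278, 0.003, -0.961], [0.002, -1.0, -0.002]]
ft_force: [-2.6, 4.8, 4.1]
gripper_width: 0.132
clock: 17.45
tool_pos: [438.5, 227.5, 83.6]
ee_rot: [[-0.889, -0.001, -0.458], [0.458, 0.003, -0.889], [0.002, -1.0, -0.002]]
ft_force: [-3.2, 5.3, 4.6]
gripper_width: 0.131
[ 0.98723097  0.45029589 -0.02657517]
```

```bash
python3 -m pendant '[1,0,0,0,-0.05,1,0,0,0,-0.1,1,0,0,0,-0.14,1,0,0,0,-0.14,1,0,0,0,-0.14]'; python3 -c "
from h import *
print(manip.get_obs()['torque'])"
```

```text
clock: 17.95
tool_pos: [438.5, 227.5, 83.6]
ee_rot: [[-0.836, -0.001, -0.549], [0.549, 0.002, -0.836], [0.002, -1.0, -0.002]]
ft_force: [-2.5, 6.8, 5.4]
gripper_width: 0.134
[1.08533077 0.46776274 0.7890634 ]
```

Blue is on its stop (0.79 N m). I'll release, lift clear, move towards cup_c and check all three caps.

```bash
python3 -m pendant '[0,0,0,0,0,0,0,0,0,0,0,0,0,0.05,0,0,0,0,0.15,0,0,0,0,0.25,0]' && python3 -m pendant '[0,0.03,-0.085,0.05,0,0,0.061,-0.17,0.05,0,0,0.092,-0.25,0.05,0,0,0.122,-0.339,0.05,0,0,0.122,-0.339,0.05,0]' && python3 -m pendant '[0,0.03,-0.085,0,0,0,0.061,-0.17,0,0,0,0.092,-0.25,0,0,0,0.122,-0.339,0,0,0,0.122,-0.339,0,0]' && python3 -m pendant '[0,0.03,-0.085,0,0,0,0.061,-0.17,0,0,0,0.092,-0.25,0,0,0,0.122,-0.339,0,0,0,0.122,-0.339,0,0]'; python3 - <<'E'
from h import *
t=manip.grab_frame('top');s=manip.grab_frame('scene');cv2.imwrite('pics/t2.png',t);cv2.imwrite('pics/s2.png',s)
b=np.clip(np.hstack([cv2.resize(t[205:325,155:265],(400,436)),cv2.resize(s[225:330,385:520],(400,436))]).astype(float)*1.6,0,255)
cv2.imwrite('pics/caps.png',b)
for n,p in(("bottle",(497,285)),("can",(378,175))):print(n,onz("top",*p,110).round())
E
```

```text
clock: 18.45
tool_pos: [437.5, 224.6, 207.8]
ee_rot: [[-0.832, -0.004, -0.554], [0.554, -0.002, -0.832], [0.002, -1.0, 0.004]]
ft_force: [1.2, 0.6, -0.3]
gripper_width: 0.965
clock: 18.95
tool_pos: [501.3, 51.0, 233.1]
ee_rot: [[-0.829, 0.001, -0.559], [0.559, -0.003, -0.829], [-0.002, -1.0, 0.002]]
ft_force: [-0.1, -0.0, -0.1]
gripper_width: 1.003
clock: 19.45
tool_pos: [562.1, -118.0, 232.8]
ee_rot: [[-0.829, 0.0, -0.559], [0.559, -0.003, -0.829], [-0.002, -1.0, 0.002]]
ft_force: [0.7, 0.4, -0.1]
gripper_width: 0.997
clock: 19.95
tool_pos: [622.5, -287.1, 231.9]
ee_rot: [[-0.83, -0.0, -0.558], [0.558, -0.002, -0.83], [-0.001, -1.0, 0.002]]
ft_force: [0.5, 0.4, -0.2]
gripper_width: 0.993
bottle [ 478. -438.  110.]
can [ 762. -129.  110.][ WARN:0@3.220] global loadsave.cpp:1063 imwrite_ Unsupported depth image for selected encoder is fallbacked to CV_8U.
```

View pics/caps.png

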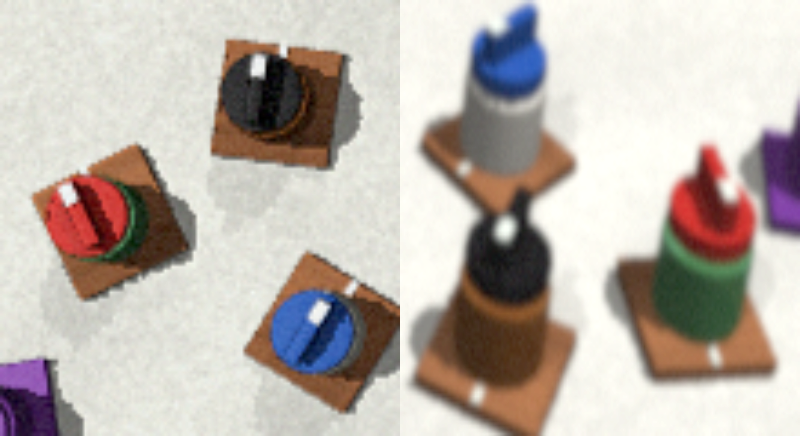

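View pics/s2.png

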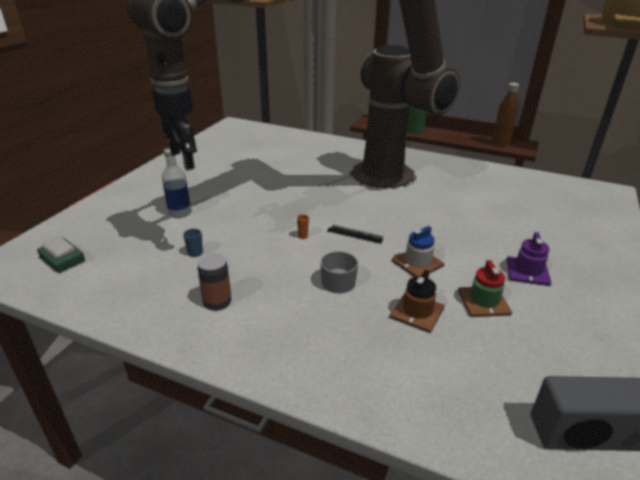

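All three caps are aligned with their block lines: amber (258,65), red (68,195) and blue (320,312) in the crop. In the scene view, cup_c (193,242) and cup_d (303,226) have not moved. Next I'll grasp cup_c by its rim.

```bash
python3 -m pendant '[0,0,0.011,-0.1,0,0,0,0.011,-0.2,0,0,0,0.011,-0.3,0,0,0,0.011,-0.35,0,0,0,0.011,-0.35,0]' && python3 -m pendant '[0,0,0,-0.02,0,0,0,0,-0.02,0,0,0,0,-0.02,0]' && python3 -m pendant '[1,0,0,0,0,1,0,0,0,0,1,0,0,0,0,1,0,0,0,0,1,0,0,0,0]' 30 && python3 -m pendant '[1,0,0,0,0,1,0,0,0.02,0,1,0,0,0.06,0,1,0,0,0.16,0,1,0,0,0.3,0]'; python3 - <<'E'
from h import *
s=manip.grab_frame('scene');cv2.imwrite('pics/c1.png',cv2.resize(s[80:280,110:330],None,fx=3,fy=3))
E
```

```text
clock: 20.55
tool_pos: [616.9, -272.2, 52.2]
ee_rot: [[-0.832, -0.012, -0.554], [0.554, 0.007, -0.832], [0.013, -1.0, 0.001]]
ft_force: [-0.3, -0.0, 0.1]
gripper_width: 1.001
clock: 20.85
tool_pos: [623.6, -277.5, 50.6]
ee_rot: [[-0.831, 0.003, -0.556], [0.556, -0.002, -0.831], [-0.004, -1.0, -0.0]]
ft_force: [-0.2, -0.3, 0.5]
gripper_width: 1.002
clock: 21.35
tool_pos: [622.7, -277.9, 49.4]
ee_rot: [[-0.831, 0.001, -0.556], [0.556, -0.001, -0.831], [-0.002, -1.0, -0.0]]
ft_force: [-1.0, -0.3, 4.9]
gripper_width: 0.491
clock: 21.85
tool_pos: [620.3, -276.1, 177.1]
ee_rot: [[-0.831, -0.005, -0.556], [0.556, 0.003, -0.831], [0.006, -1.0, 0.0]]
ft_force: [1.4, -0.3, -0.0]
gripper_width: 0.49
```

View pics/c1.png

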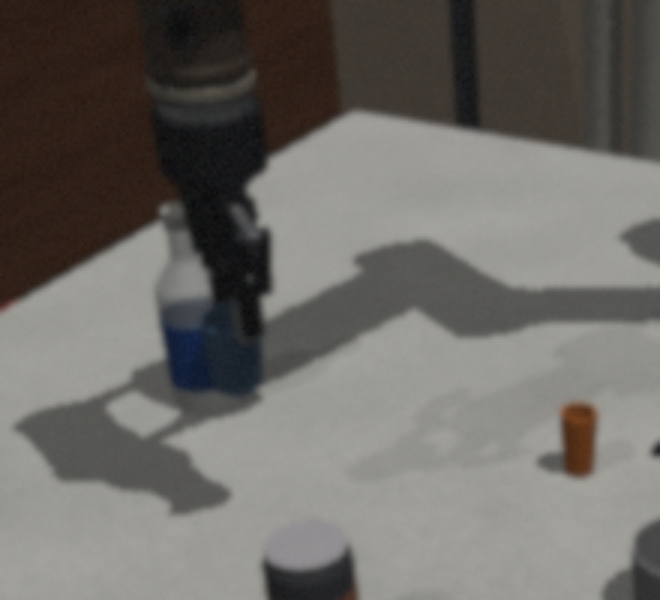

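cup_c is held, hanging below the pads at about (235,345) in the crop. Next it goes to the mug.

```bash
python3 -m pendant '[1,-0.009,0.09,0,0,1,-0.018,0.18,0,0,1,-0.028,0.27,0,0,1,-0.038,0.357,0,0,1,-0.038,0.357,0,0]' && python3 -m pendant '[1,-0.009,0.09,0,0,1,-0.018,0.18,0,0,1,-0.028,0.27,0,0,1,-0.038,0.357,0,0,1,-0.038,0.357,0,0]' && python3 -m pendant '[1,0,0,0,0,1,0,0,0,0,1,0,0,0,0]'; python3 - <<'E'
from h import *
s=manip.grab_frame('scene');t=manip.grab_frame('top');cv2.imwrite('pics/m1.png',np.hstack([cv2.resize(s[150:320,270:410],(400,486)),cv2.resize(t[180:301,240:340],(400,484))[:486] if 0 else cv2.resize(t[180:302,240:340],(400,486))]))
E
```

```text
clock: 22.4
tool_pos: [601.3, -93.0, 177.5]
ee_rot: [[-0.834, -0.003, -0.552], [0.552, 0.003, -0.834], [0.004, -1.0, -0.001]]
ft_force: [-0.1, -0.2, -0.6]
gripper_width: 0.492
clock: 22.9
tool_pos: [583.0, 84.3, 177.9]
ee_rot: [[-0.834, -0.001, -0.552], [0.552, 0.002, -0.834], [0.002, -1.0, -0.001]]
ft_force: [1.0, -0.6, -1.1]
gripper_width: 0.493
clock: 23.2
tool_pos: [584.3, 78.2, 178.1]
ee_rot: [[-0.83, -0.0, -0.558], [0.558, -0.0, -0.83], [-0.0, -1.0, 0.0]]
ft_force: [0.2, 0.8, -1.2]
gripper_width: 0.494
```

View pics/m1.png

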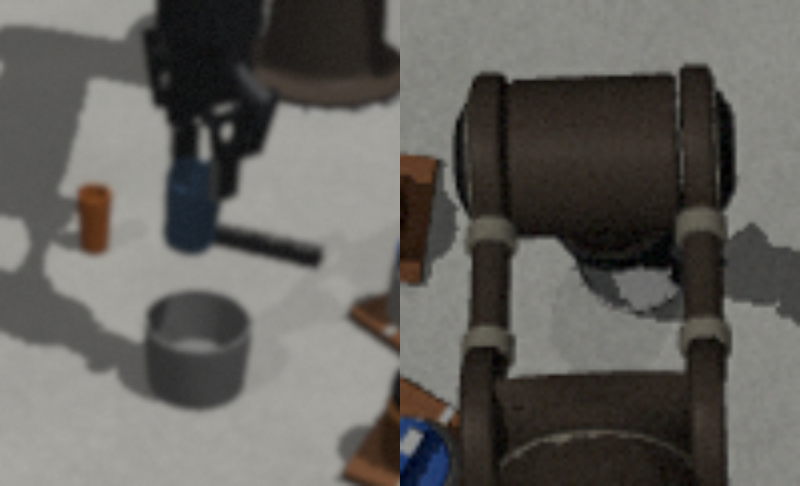

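cup_c hangs upright above the mug (scene half: cup at 190,205; mug mouth at 198,322), and the mug has not moved. Lowering it in.

```bash
python3 -m pendant '[1,0,0,-0.08,0,1,0,0,-0.16,0,1,0,0,-0.2,0,1,0,0,-0.222,0,1,0,0,-0.222,0]' && python3 -m pendant '[1,0,0,-0.006,0,1,0,0,-0.006,0,1,0,0,-0.006,0]' && python3 -m pendant '[0.62,0,0,0,0,0.62,0,0,0,0,0.62,0,0,0,0]' && python3 -m pendant '[0.62,0,0,0.02,0,0.62,0,0,0.06,0,0.62,0,0,0.12,0,0,0,0,0.2,0,0,0,0,0.3,0]'
```

```text
clock: 23.8
tool_pos: [582.9, 79.0, 65.6]
ee_rot: [[-0.831, -0.003, -0.557], [0.557, -0.0, -0.831], [0.003, -1.0, 0.002]]
ft_force: [0.3, 0.1, -0.7]
gripper_width: 0.491
clock: 24.1
tool_pos: [585.3, 79.8, 65.8]
ee_rot: [[-0.831, 0.003, -0.556], [0.556, 0.0, -0.831], [-0.002, -1.0, -0.002]]
ft_force: [0.5, 0.5, -0.0]
gripper_width: 0.491
clock: 24.4
tool_pos: [584.2, 79.9, 64.6]
ee_rot: [[-0.831, 0.001, -0.556], [0.556, 0.0, -0.831], [-0.0, -1.0, -0.0]]
ft_force: [0.5, -0.2, -0.5]
gripper_width: 0.49
clock: 24.9
tool_pos: [582.4, 79.7, 214.5]
ee_rot: [[-0.831, -0.004, -0.556], [0.556, -0.0, -0.831], [0.003, -1.0, 0.002]]
ft_force: [1.1, 0.5, -0.0]
gripper_width: 0.82
```

My closure of 0.62 still gripped the cup, because open is 0. It was released during the lift, so I need to look at once.

```bash
python3 -m pendant '[0,-0.06,-0.09,0.02,0,0,-0.12,-0.18,0.02,0,0,-0.18,-0.27,0.02,0,0,-0.2,-0.3,0.02,0,0,-0.2,-0.3,0.02,0]'; python3 - <<'E'
from h import *
s=manip.grab_frame('scene');t=manip.grab_frame('top');cv2.imwrite('pics/s3.png',s);cv2.imwrite('pics/t3.png',t)
b=np.hstack([cv2.resize(s[200:350,180:430],(400,240)),cv2.resize(t[150:300,210:460],(400,240))])
a=np.hstack([cv2.resize(s[235:305,300:380],(400,350),interpolation=2),cv2.resize(t[208:278,260:340],(400,350),interpolation=2)])
cv2.imwrite('pics/n1.png',np.clip(np.vstack([b,a]).astype(float)*1.5,0,255).astype(np.uint8))
E
```

```text
clock: 25.4
tool_pos: [482.1, -72.8, 225.1]
ee_rot: [[-0.829, -0.0, -0.559], [0.559, -0.001, -0.829], [-0.001, -1.0, 0.001]]
ft_force: [-0.1, -0.1, -1.0]
gripper_width: 1.001
```

View pics/n1.png

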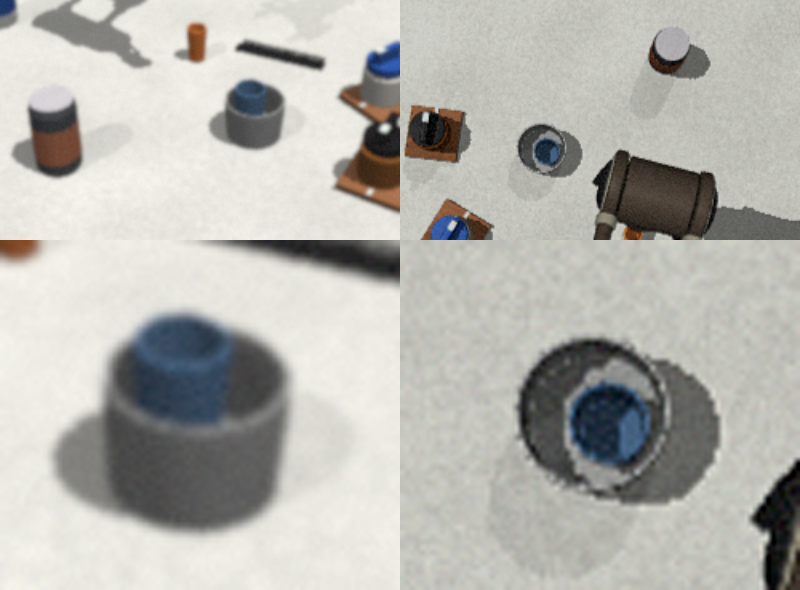

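By luck cup_c dropped upright into the mug. In the zoomed top crop it sits at (610,424), slightly off the mug centre (594,416). Next I'll compute its axis and fetch cup_d.

```bash
python3 -c "
from h import *
a=(301.6,244.4);print('c in mug',onz('top',*a,72).round(1),two('top',a,'scene',(182.5/5+300-.4,342-240 and (342-240)/5+235-.4)))
print('mug',onz('top',298.6,242.9,60).round(1))"
python3 -m pendant '[0,-0.078,-0.012,0,0,0,-0.078,-0.012,0,0,0,-0.078,-0.012,-0.1,0,0,-0.078,-0.012,-0.2,0,0,-0.078,-0.012,-0.25,0]' && python3 -m pendant '[0,0,0,-0.06,0,0,0,0,-0.1,0,0,0,0,-0.1,0,0,0,0,-0.1,0,0,0,0,-0.1,0]'
```

```text
c in mug [578.5  69.4  72. ] (array([578.49102489,  69.92304298,  70.01290487]), np.float64(0.9169853066318819))
mug [583.6  78.   60. ]
clock: 26.0
tool_pos: [443.7, -74.5, 96.2]
ee_rot: [[-0.832, -0.004, -0.555], [0.555, 0.002, -0.832], [0.004, -1.0, 0.001]]
ft_force: [0.6, 0.2, 1.0]
gripper_width: 0.998
clock: 26.5
tool_pos: [447.0, -76.2, 50.6]
ee_rot: [[-0.832, 0.003, -0.555], [0.555, -0.001, -0.832], [-0.003, -1.0, -0.001]]
ft_force: [-0.0, -0.3, 0.1]
gripper_width: 0.997
```

```bash
python3 -m pendant '[1,-0.003,0,0,0,1,-0.003,0,0,0,1,-0.003,0,0,0,1,-0.003,0,0,0,1,-0.003,0,0,0]' 30 && python3 -m pendant '[1,0,0,0,0,1,0,0,0,0,1,0,0,0,0]' && python3 -m pendant '[1,0,0,0.02,0,1,0,0,0.06,0,1,0,0,0.16,0,1,0,0,0.24,0,1,0,0,0.24,0]'
```

```text
clock: 27.0
tool_pos: [444.1, -76.4, 49.9]
ee_rot: [[-0.831, 0.001, -0.556], [0.556, -0.0, -0.831], [-0.001, -1.0, -0.0]]
ft_force: [-0.6, 0.4, 4.6]
gripper_width: 0.351
clock: 27.3
tool_pos: [444.1, -76.5, 49.9]
ee_rot: [[-0.831, 0.001, -0.556], [0.556, -0.0, -0.831], [-0.001, -1.0, -0.0]]
ft_force: [-0.9, -0.3, 5.7]
gripper_width: 0.348
clock: 27.8
tool_pos: [448.3, -77.5, 175.5]
ee_rot: [[-0.831, 0.013, -0.556], [0.556, -0.003, -0.831], [-0.012, -1.0, -0.004]]
ft_force: [1.3, -0.3, -0.3]
gripper_width: 0.346
```

```bash
python3 -m pendant '[1,0.067,0.073,0,0,1,0.134,0.146,0,0,1,0.2,0.22,0,0,1,0.268,0.292,0,0,1,0.268,0.292,0,0]' && python3 -m pendant '[1,0,0,0,0,1,0,0,0,0,1,0,0,-0.02,0,1,0,0,-0.02,0,1,0,0,-0.02,0]'; python3 - <<'E'
from h import *
s=manip.grab_frame('scene');cv2.imwrite('pics/s4.png',s)
cv2.imwrite('pics/d1.png',np.clip(cv2.resize(s[170:305,290:390],(500,600)[::1] if 0 else (444,600)).astype(float)*1.5,0,255).astype(np.uint8))
p=manip.get_obs()['tool_pos'];print('tcp px',proj('scene',p),'bottom px',proj('scene',np.array(p)-[0,0,50]),'c rim px',proj('scene',[578.5,69.6,72]))
E
```

```text
clock: 28.3
tool_pos: [580.8, 73.9, 168.6]
ee_rot: [[-0.833, 0.003, -0.553], [0.553, 0.002, -0.833], [-0.001, -1.0, -0.003]]
ft_force: [-0.8, -0.4, -1.2]
gripper_width: 0.345
clock: 28.8
tool_pos: [576.5, 68.9, 158.6]
ee_rot: [[-0.83, -0.002, -0.557], [0.557, -0.0, -0.83], [0.001, -1.0, 0.001]]
ft_force: [0.3, 0.4, -2.0]
gripper_width: 0.345
tcp px [337.1215356 220.3825503] bottom px [336.36769932 239.95656208] c rim px [335.78586047 254.2298475 ]
```

View pics/d1.png

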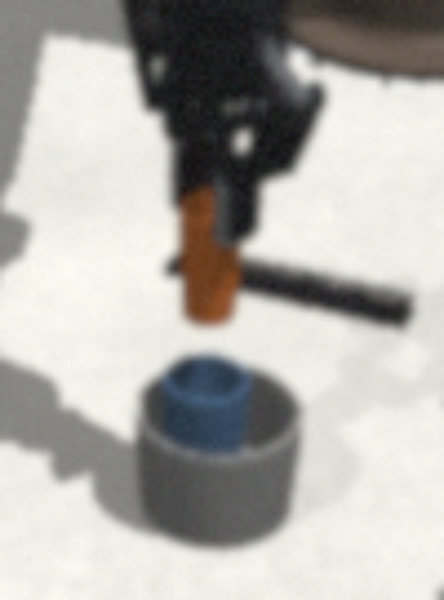

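cup_d (bottom at 210,312) hangs in line with cup_c's mouth (207,377), within about 1 px. Lowering it with a force check.

```bash
python3 -m pendant '[1,0.002,0,-0.06,0,1,0.002,0,-0.08,0,1,0.002,0,-0.1,0,1,0.002,0,-0.11,0,1,0.002,0,-0.11,0]' && python3 -m pendant '[1,0,0,-0.02,0,1,0,0,-0.04,0,1,0,0,-0.052,0,1,0,0,-0.052,0,1,0,0,-0.052,0]' && python3 -m pendant '[1,0,0,0,0,1,0,0,0,0,1,0,0,0,0]'
```

```text
clock: 29.35
tool_pos: [578.1, 69.7, 103.7]
ee_rot: [[-0.831, -0.001, -0.556], [0.556, -0.0, -0.831], [0.001, -1.0, 0.001]]
ft_force: [-0.9, -0.5, 0.0]
gripper_width: 0.342
clock: 29.85
tool_pos: [578.4, 69.8, 77.9]
ee_rot: [[-0.831, -0.001, -0.556], [0.556, -0.0, -0.831], [0.0, -1.0, 0.0]]
ft_force: [0.2, 0.4, -1.2]
gripper_width: 0.35
clock: 30.15
tool_pos: [578.9, 69.8, 78.7]
ee_rot: [[-0.831, 0.001, -0.556], [0.556, 0.0, -0.831], [-0.001, -1.0, -0.0]]
ft_force: [0.1, 0.1, -0.8]
gripper_width: 0.351
```

```bash
python3 -m pendant '[1,0,0,-0.007,0,1,0,0,-0.007,0,1,0,0,-0.007,0]' && python3 -m pendant '[0.45,0,0,0,0,0.45,0,0,0,0,0.45,0,0,0,0,0.45,0,0,0,0,0.45,0,0,0,0]' && python3 -m pendant '[0.45,0,0,0.02,0,0.45,0,0,0.06,0,0.45,0,0,0.14,0,0,0,0,0.22,0,0,0,0,0.3,0]' && python3 -m pendant '[0,-0.08,-0.06,0.02,0,0,-0.16,-0.12,0.02,0,0,-0.24,-0.18,0.02,0,0,-0.24,-0.26,0.02,0,0,-0.24,-0.26,0.02,0]' && python3 -m pendant '[0,-0,-0.09,0,0,0,-0,-0.18,0,0,0,-0,-0.24,0,0,0,-0,-0.24,0,0,0,0,-0.24,0,0]'; python3 - <<'E'
from h import *
s=manip.grab_frame('scene');t=manip.grab_frame('top');cv2.imwrite('pics/s5.png',s);cv2.imwrite('pics/t5.png',t)
b=np.hstack([cv2.resize(s[140:340,130:550],(400,190)),cv2.resize(t[150:340,130:530],(400,190))])
a=np.hstack([cv2.resize(s[230:300,300:380],(400,350),interpolation=2),cv2.resize(t[208:278,260:340],(400,350),interpolation=2)])
cv2.imwrite('pics/n2.png',np.clip(np.vstack([b,a]).astype(float)*1.5,0,255).astype(np.uint8))
E
```

```text
clock: 30.45
tool_pos: [578.3, 69.8, 74.5]
ee_rot: [[-0.831, -0.001, -0.556], [0.556, -0.0, -0.831], [0.0, -1.0, 0.0]]
ft_force: [0.1, 0.2, -1.1]
gripper_width: 0.346
clock: 30.95
tool_pos: [578.6, 69.8, 74.9]
ee_rot: [[-0.831, 0.0, -0.556], [0.556, 0.0, -0.831], [-0.0, -1.0, -0.0]]
ft_force: [-0.5, -0.6, 0.2]
gripper_width: 0.548
clock: 31.45
tool_pos: [578.3, 69.8, 226.9]
ee_rot: [[-0.831, 0.0, -0.556], [0.556, 0.0, -0.831], [-0.0, -1.0, -0.0]]
ft_force: [-0.2, -0.1, -0.1]
gripper_width: 0.867
clock: 31.95
tool_pos: [457.5, -63.6, 235.8]
ee_rot: [[-0.829, 0.002, -0.56], [0.56, -0.002, -0.829], [-0.003, -1.0, 0.001]]
ft_force: [0.8, 1.2, -0.0]
gripper_width: 1.0
clock: 32.45
tool_pos: [459.0, -180.2, 235.2]
ee_rot: [[-0.83, 0.001, -0.557], [0.557, 0.001, -0.83], [-0.0, -1.0, -0.001]]
ft_force: [-0.3, 0.9, 0.7]
gripper_width: 0.997
```

View pics/n2.png

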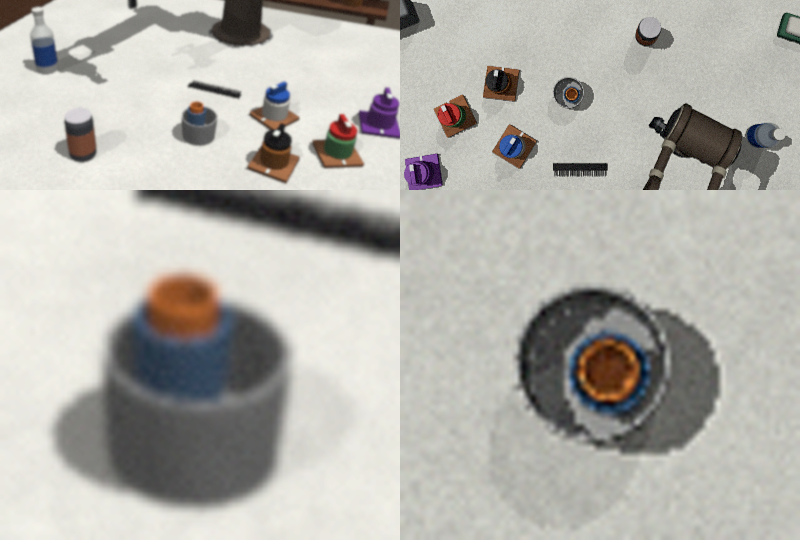

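cup_d sits concentric in cup_c in the top view (609,370), upright in the scene view (185,290), with the caps still shut and bystanders in place. I'll do a last height check and hand in.

```bash
python3 - <<'E'
from h import *
d=two('top',(209/5+260-.4,(370-190)/5+208-.4),'scene',(184/5+300-.4,(291-190)/5+230-.4));print('d rim',d)
print(manip.get_obs()['ft_force'].round(1) if hasattr(manip.get_obs()['ft_force'],'round') else '', manip.sign_off())
E
```

```text
d rim (array([579.08606362,  70.14396581,  84.54524367]), np.float64(1.3533041117095466))
the job is handed in; nothing more can be done
[0.7 0.8 0.1] None
```

The job is handed in at about 32 s: all three caps are screwed shut, and both cups on the table are nested in the mug. The sign-off gives no verdict, so this rests on my own checks.

- **Caps:** I turned red, then amber, then blue clockwise to their stops. The moment about z rose to 0.6–0.8 N m at each, and afterwards the white marks lined up with the block lines.
- **Cups:** Only cup_c and cup_d were present. cup_c stands in the mug and cup_d in cup_c. cup_d's rim measured 84.5 mm high against an expected 84 mm. The two cups look concentric, about 10 mm off the mug centre, which is within the 19.5 mm limit.
- **Bystanders:** In the last pictures the bottle, can, comb and purple jar stand where they were. The arm is clear, with a force reading under 1 N.

- **What went wrong:** I misjudged the gripper value when releasing cup_c, so it was lifted again and then dropped a few centimetres. It landed upright in the mug, and the pictures and its 70 mm rim height confirmed it before I went on.

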